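# Lock the grooved plug into the slurry pot's cam coupler

### The job

The slurry pot must be closed before it is moved. Pick up the grooved aluminium plug, set it upright into the mouth of the coupler on the pot and, with both cam arms still raised, push it down against the springy seal until it sits firmly on the hard stop underneath. Then swing the two red-gripped cam arms down together, neither running far ahead of the other, until both lie fully down along the coupler's sides, and let go; do not ram or force anything, and leave the vase, saucer and brush alone.

Things in the scene. Friction and masses are not known exactly. Their poses are not given: they have to be found in the camera images.
- coupler: Steel pot (150 mm wide, 55 mm high, fixed) with an aluminium cam coupler on its lid. Origin: centre of the pot's underside, on the bench; z up, the coupler's axis. Coupler: tube, 44 mm outside, bore 34 mm. Cam arms are hinged on its +x and -x sides, 19.5 mm from the axis, 125 mm up, hinge axes along y. Over 40 N of finger force on each cam arm, or 40 N from the plug, counts as forcing.
- mouth (a point): Centre of the coupler's open mouth, on its axis, level with the rim (106 mm above the bench); axes as coupler. Hinge lugs flank it 18 to 26 mm out in x, to 13 mm either side in y, up to 131 mm above the bench; nothing else of the coupler stands above the rim but the cam arms.
- seat (a point): On the coupler's axis, 26 mm below the rim: the centre of the plug's underside when locked. The plug meets a springy seal 5 to 7 mm above it; pushing that down takes 2 N rising to 8 to 13 N, plus wall drag, up to a hard stop at an unknown depth, 1 to 6 mm below this point. About 25 N is a firm push onto the stop, 40 N too much. Let go, the plug springs back to 0 to 4 mm above this point.
- plug: Loose aluminium plug, about 200 g, 65 mm tall, upright, round about z. Origin: centre of its underside, z up. Spigot 32 mm wide (3 mm chamfer at the foot) to 31.5 mm height, then a 45 degree shoulder to a neck of 16 mm (the groove), then a round grip knob 22 mm wide from 48 mm to the top at 65 mm. Locked, its top is 145 mm above the bench.
- cam_a (a joint): Angle (rad) of the brass cam arm with red grip on the +x side: 0 = raised, 52 degrees above level, pointing up and out; 0.91 = level; 2.48 = fully down along the tube (hard stop). Friction holds it where left; turning takes 0.08 N m, up to about 0.25 N m as its cam pulls the plug down. If one arm gets about 1 rad ahead of the other the plug cocks: a fault.
- cam_b (a joint): The same for the cam arm on the -x side: 0 = raised, 0.91 = level, 2.48 = fully down. Both down, the arms measure 58 mm over their outer faces and reach from the hinges down to 73 mm above the bench.
- cam_a_tip (a point): Middle of the free end of cam arm a, on its outer (when raised: upper) face, 52 mm along the arm from the hinge and 9.5 mm off the line through the hinge axis. The arm is 14 mm wide and 6 mm thick, its end rounded.
- cam_b_tip (a point): The same for cam arm b.
- vase: Small copper vase, loose, 72 mm diameter, 125 mm tall, upright. Origin: centre of its underside. Leave alone.
- saucer: White saucer, loose, 84 mm diameter, 20 mm tall. Origin: centre of its underside. Leave alone.
- brush: Brush, loose, lying flat, 170 mm long. Leave alone.
Things that resemble listed ones, but are neither listed nor needed, are in the scene too. Several things look just like the plug: the one meant starts nearest to the robot's base.

How it is judged (in metres and radians):
On the way, in this order (a step that is already met when the one before it is completed fails the run):
1. the plug is pushed firmly (over 20 N) onto the stop in the coupler while both cam arms are still raised (z of plug in the frame of seat below -0.0005 m and horizontal distance between plug and seat below 0.003 m and value of joint each of cam_a, cam_b below 0.7 rad and contact force between plug and coupler above 20 N), for 0.1 s.
2. both cam arms are fully down (value of joint each of cam_a, cam_b above 2.35 rad), for 0.2 s.
At the end, for the whole second after the job is handed in: Both cam arms within 7 degrees of fully down, the plug upright (within 4.5 degrees) in the coupler, its underside no more than 2 mm above or 3 mm below the locked height and 3 mm of the axis, at rest and released (all of step 2 and z of plug in the frame of seat between -0.003 and 0.002 m and horizontal distance between plug and seat below 0.003 m and angle between the z axis of plug and the z axis of coupler, either way round below 0.08 rad and linear speed of plug below 0.02 m/s and contact force between the fingers and plug below 0.1 N and contact force between the fingers and coupler below 0.1 N); the robot touches nothing.
It fails at once if one cam arm swung more than about 1 rad ahead of the other ((value of joint cam_a above 1.4 rad and value of joint cam_b below 0.5 rad) or (value of joint cam_b above 1.4 rad and value of joint cam_a below 0.5 rad) or (value of joint cam_a above 1.8 rad and value of joint cam_b below 0.8 rad) or (value of joint cam_b above 1.8 rad and value of joint cam_a below 0.8 rad) or (value of joint cam_a above 2.2 rad and value of joint cam_b below 1.2 rad) or (value of joint cam_b above 2.2 rad and value of joint cam_a below 1.2 rad)).
It fails at once if the coupler or its cam arms forced by the fingers (over 80 N in all, both arms together) (contact force between the fingers and coupler above 80 N).
It fails at once if the plug rammed into the coupler (over 40 N) (contact force between plug and coupler above 40 N).
It fails at once if the vase, saucer or brush disturbed (distance of any of vase, saucer, brush from where it was at the start of the episode above 0.03 m or angle between vase's own z axis and vertical above 0.3 rad).
It also fails if it takes over 72 s, if anything falls off the work surface, if the arm or the gripper's body presses on something with over 40 N, if the wrist force passes 120 N, or if a joint passes its speed limit or range.

### The arm

A 6-joint arm with a two-finger parallel gripper is mounted at the origin on the work surface. World frame = base frame: x ahead of the robot, y to its left, z up, the work surface at z = 0. Lengths are in mm, angles in degrees, forces in N, time in s.
With the tool pointing down it reaches from about 350 to 875 mm from the base axis. Payload 4.2 kg.
Tool frame: the origin (TCP) lies on the centre line of the jaws, within the pads' length; the fingertips stand 25 mm ahead of it and the grasp point (between the pads) lies 6 mm ahead of it (nose_length is the z of the fingertips in the tool frame, in mm); z points along the fingers, y is the line along which they close (so a half turn about z gives the same grasp; the last joint's range is limited). The gripper opens to 87 mm and grips with 3 to 60 N. Pads are 19 mm wide; open, the fingers measure 117 mm over their backs; the gripper's body (75 mm by 190 mm) begins 51 mm behind the grasp point.
Start: joints at [14.817, 22.042, 0.453, 0, -68.411, -14.817], TCP at [624.979, 0.025, 247.55] pointing down, gripper open.
Joint ranges: [-179.83, 179.83], [-69.29, 118.12], [-61.27, 80.66], [-181.25, 117.63], [-171.15, -9.14], [-177.46, 177.46]. Speed limits (degrees/s): [159.86, 159.86, 180, 180, 180, 180].

### API

Orientations are given as [roll, pitch, yaw] about the fixed x, y, z axes, in that order (R = Rz(yaw) Ry(pitch) Rx(roll)).
In Python, from workcell import get_state, grab_frame, hand_in, silhouettes, mark_of, nose_length gives the robot as it stands. The module is installed in compiled form; this text tells all that it offers.
- The arm moves only by the tool servo_tool, never from a script. Its argument "deltas" is a list of rows, each a list of 6 numbers: the shift along the tool's x, y, z scaled (see below), then the turn, a rotation vector about the tool's x, y, z scaled (see below). A call has 1 to 8 rows; each row is the pose to reach, as a shift and turn from the pose commanded when the call began, along the tool's axes at that moment, turning the shorter way round; what a row does not reach only later rows make up. The controller multiplies each number of a shift by 0.12 m and each number of a turn by 360 degrees. A row lasts 1/12 s, in which the tool goes at most 41.7 mm and 7.16 degrees, less where a joint would pass 70% of its speed; a pose out of reach is approached as far as the arm can. A call with a number of a shift or a turn outside -1 to 1 is refused whole. A call with a gripper value outside its range is refused whole. "jaw" is the closure, from 0 (fully open) to 1 (shut), set as the call begins (left out, the last holds). The fingers move at their own pace and stop on an object; "grip_force" is the grip in N (left out, the last holds). Time passes only in rows, so rows that repeat a pose let the fingers close. It gives the time, the measured TCP pose, the force, the opening and the grip force at its end, in the units of the state.
- get_state(): the state, without advancing time (a new reading comes with each control period).
- grab_frame(name): name is "scene" or "side" or "wrist"; returns a dict with "frame" (400x640x3 uint8, red, green, blue), "fx", "fy", "cx", "cy" (pixels), "extrinsics" (4x4, takes a point from world to camera coordinates). Camera axes: x right, y down, z forward; pixel columns grow to the right and rows downward; lengths in mm; the calibration is good to about 2 mm. A picture is of the moment at which its call begins. There is no depth.
- hand_in(): hands the job in; it is judged then, once.
Trained networks look in a picture, given as the dict that the camera call returned (one of the last four; its "shot" number tells which), for a name from the list of things; names that differ only in an ending like _2 or _b are one class to them, and where a whole thing is asked for, a point or a joint stands for the part that bears it (a point fixed in the world has none). Each returns a list of dicts, best first, with "score" (0 to 1); they miss things now and then, are a little off and sometimes report something else, mostly with a low value. They report only what shows in the picture. A call takes as long as a camera call. They do not tell look-alikes from the thing itself.
- silhouettes(query, picture): "mask" (400x640 bool, what is visible of it) and "bbox" ([centre column, centre row, width, height] in pixels, round what is visible of it).
- mark_of(query, picture): "at" ([column, row] in pixels: a listed point, or the origin of a listed thing).
The state is a dict: "clock": time; "q": joint angles; "qd": joint speeds; "tau": joint torques, N m; "position": TCP position; "tcp_rot": TCP orientation; "wrist_force": force on the tool from outside, world axes, zero at the start; "torque": the same for the moment, N m; "gripper_width": opening from 0.0 (shut) to 1.0 (fully open); "finger_force": force on a finger pad.
Only numpy, scipy, OpenCV 4.12 (cv2) and the standard library are available. Lean on these libraries where they do the work, as an engineer would, in place of code of your own. Each camera call takes 0.05 s, during which the arm holds its last target. There are 200 camera calls.

## Working session

There is one attempt and no reset: what is moved stays moved. The work goes in short steps, Python scripts to look and compute and a tool call to move; the robot and the scene stay as the last step left them, time stands still between calls to the robot, and variables do not carry over. Pictures are saved under pics/ and viewed, at most 10 in all, crops included, and the job is handed in when it is done.

Besides the shell and the picture viewer there is one more tool, called by a JSON object that holds its "api" and its "payload". servo_tool: Moves the arm, as the interface text tells. Its arguments: {"type":"object","properties":{"deltas":{"type":"array"},"jaw":{"type":"number"},"grip_force":{"type":"number"}},"required":["deltas"]}

```bash
mkdir -p pics
cat > h.py <<'E'
import numpy as np, cv2
from workcell import *
def ray(p,uv):
    E=np.array(p["extrinsics"]);R=E[:3,:3];t=E[:3,3]
    d=R.T@np.array([(uv[0]-p["cx"])/p["fx"],(uv[1]-p["cy"])/p["fy"],1]);return -R.T@t,d/np.linalg.norm(d)
def onz(p,uv,z):
    c,d=ray(p,uv);return c+d*(z-c[2])/d[2]
def proj(p,X):
    E=np.array(p["extrinsics"]);x=E[:3,:3]@np.array(X)+E[:3,3];return [p["fx"]*x[0]/x[2]+p["cx"],p["fy"]*x[1]/x[2]+p["cy"]]
def tri(rs):
    A=0;b=0
    for c,d in rs:
        M=np.eye(3)-np.outer(d,d);A=A+M;b=b+M@c
    return np.linalg.solve(A,b)
def save(p,n,crop=None,s=1):
    im=p["frame"][...,::-1]
    if crop: im=im[crop[1]:crop[3],crop[0]:crop[2]]
    cv2.imwrite("pics/"+n,cv2.resize(im,None,fx=s,fy=s,interpolation=cv2.INTER_CUBIC))
E
cat > a.py <<'E'
from h import *
print(get_state())
for n in ["scene","side"]:
    p=grab_frame(n);save(p,n+"0.png")
    print(n,np.round(ray(p,(320,200)),2).tolist())
    for q,z in [("plug",0),("coupler",0),("mouth",106),("seat",80),("cam_a_tip",170),("vase",0),("saucer",0),("brush",0)]:
        for r in mark_of(q,p): print(q,round(r["score"],2),np.round(r["at"]),np.round(onz(p,r["at"],z)))
E
python3 a.py
```

```text
{'clock': 0.0, 'q': array([ 1.48184409e+01,  2.20908709e+01,  3.78805717e-01, -2.94288659e-02,
       -6.84133312e+01, -1.48172640e+01]), 'qd': array([ 0.04454563, -0.00041111, -0.05255344,  0.07465901,  0.15267828,
       -0.04598644]), 'tau': array([ 5.69075401e-04, -3.90661991e+01,  1.87403029e+01,  4.22001421e+00,
        1.09914420e-02, -1.81494070e-04]), 'position': array([6.24432635e+02, 3.87039097e-02, 2.46450625e+02]), 'tcp_rot': array([ 1.79871779e+02, -5.63732438e-03, -9.00096739e+01]), 'wrist_force': array([-0.10382997, -0.74200081, -0.21686551]), 'torque': array([-0.00340507,  0.0273188 ,  0.03740403]), 'finger_force': 0.0, 'gripper_width': 1.0040660935132286}
scene [[1093.55, -343.9, 1079.92], [-0.42, 0.29, -0.86]]
plug 0.75 [184. 261.] [ 524. -380.    0.]
plug 0.61 [213. 235.] [ 499. -284.    0.]
plug 0.59 [238. 258.] [ 596. -263.    0.]
plug 0.52 [208. 264.] [ 565. -335.    0.]
coupler 0.76 [308. 212.] [586. -36.   0.]
mouth 0.82 [304. 195.] [589. -46. 106.]
seat 0.72 [308. 200.] [594. -39.  80.]
cam_a_tip 0.61 [311. 197.] [636. -56. 170.]
vase 0.82 [378. 140.] [500. 280.   0.]
saucer 0.8 [279. 298.] [ 747. -230.    0.]
brush 0.83 [385. 248.] [793.  71.   0.]
side [[236.81, -817.37, 761.92], [0.35, 0.72, -0.6]]
plug 0.86 [324. 342.] [ 497. -286.    0.]
plug 0.82 [366. 314.] [ 596. -269.    0.]
plug 0.79 [362. 378.] [ 518. -383.    0.]
plug 0.61 [370. 344.] [ 566. -331.   -0.]
plug 0.42 [310. 208.] [650.  74.   0.]
coupler 0.84 [308. 246.] [587. -42.   0.]
mouth 0.78 [308. 207.] [591. -44. 106.]
mouth 0.59 [331. 179.] [681.  23. 106.]
seat 0.62 [309. 219.] [587. -51.  80.]
seat 0.47 [221. 184.] [470. 164.  80.]
cam_a_tip 0.69 [419. 274.] [ 631. -362.  170.]
cam_a_tip 0.63 [330. 179.] [637. -59. 170.]
cam_a_tip 0.16 [309. 217.] [ 545. -145.  170.]
vase 0.61 [223. 183.] [502. 282.   0.]
saucer 0.92 [421. 275.] [ 747. -235.    0.]
brush 0.66 [365. 192.] [798.  65.   0.]
```

```bash
cat > b.py <<'E'
from h import *
p=grab_frame("side")
im=p["frame"][...,::-1]
a=cv2.resize(im[150:270,250:380],(650,600),interpolation=cv2.INTER_CUBIC)
b=cv2.resize(im[270:400,290:420],(600,600),interpolation=cv2.INTER_CUBIC)
cv2.imwrite("pics/c1.png",cv2.resize(np.hstack([a[:, :],b]),(800,384)))
for q in ["cam_a_tip","cam_b_tip"]:
    for r in mark_of(q,p): print(q,r)
p2=grab_frame("scene")
for q in ["cam_a_tip","cam_b_tip"]:
    for r in mark_of(q,p2): print(q,r, onz(p2,r["at"],172))
for q in ["cam_a"]:
    for P in (p,p2):
        for r in silhouettes(q,P): print(q,r["score"],r["bbox"])
a=cv2.resize(p2["frame"][...,::-1][130:250,245:375],(650,600),interpolation=cv2.INTER_CUBIC)
b=cv2.resize(p2["frame"][...,::-1][200:290,165:255],(600,600),interpolation=cv2.INTER_CUBIC)
cv2.imwrite("pics/c2.png",cv2.resize(np.hstack([a,b]),(800,384)))
E
python3 b.py
```

```text
cam_a_tip {'at': [330.7, 178.5], 'score': 0.49}
cam_b_tip {'at': [274.1, 192.5], 'score': 0.71}
cam_b_tip {'at': [223.3, 183.3], 'score': 0.67}
cam_a_tip {'at': [307.5, 196.6], 'score': 0.4} [631.6153867  -61.95049917 172.        ]
cam_b_tip {'at': [294.8, 162.8], 'score': 0.4} [532.47065732 -33.4759678  172.        ]
cam_a 0.61 [286.9, 201.9, 22.2, 11.5]
cam_a 0.55 [324.1, 189.6, 11.0, 19.1]
```

View pics/c1.png

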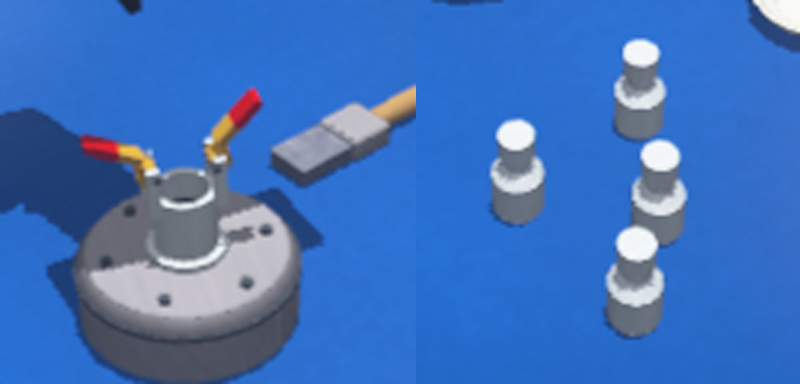

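View pics/c2.png

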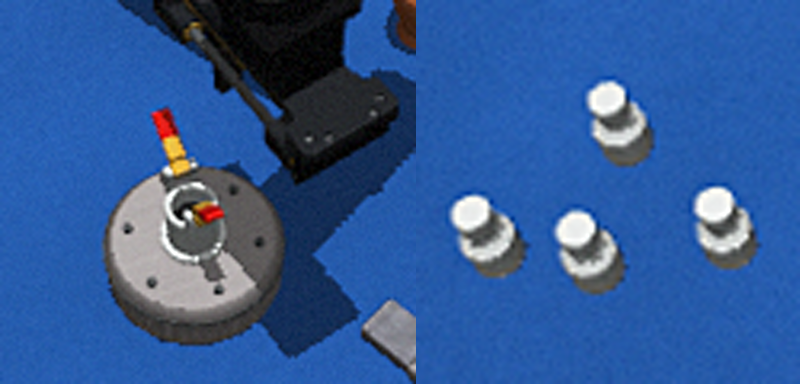

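View pics/side0.png

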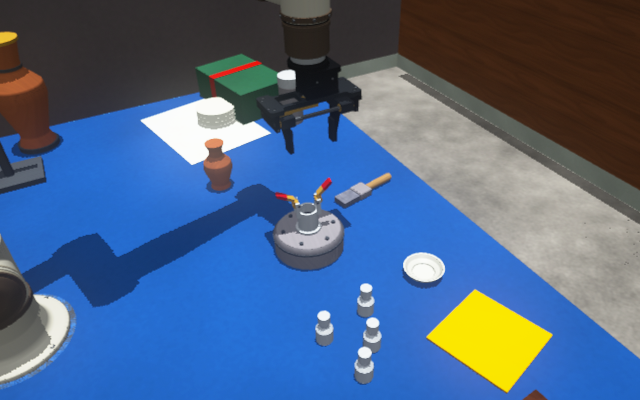

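Look-alikes, in the side view: plugs at (324,342), (366,314), (370,344) and (362,378). They stand about 574, 653, 656 and 646 mm from the base. The one meant is (324,342), at world (498,-285), because it is nearest the base. The crops show it standing upright. The coupler is at about (588,-43). Its cam arms point along about -16°, with tip a at side px (331,178) and tip b at (274,192).

{"api": "servo_tool", "payload": {"deltas": [[0.35,0.2,0,0,0,0],[0.65,0.4,0,0,0,0],[1,0.6,0,0,0,0],[1,0.6,0,0,0,0]], "jaw": 0.4}}

```text
clock: 1.63
position: [550.2, -122.9, 247.8]
tcp_rot: [179.9, -0.0, -90.2]
wrist_force: [0.2, 0.1, 0.1]
gripper_width: 0.781
finger_force: 0.0
```

{"api": "servo_tool", "payload": {"deltas": [[0.35,0.2,0,0,0,0],[0.65,0.4,0,0,0,0],[1,0.45,0,0,0,-0.02],[1,0.45,0,0,0,-0.04],[1,0.45,0,0,0,-0.06],[1,0.45,0,0,0,-0.08],[1,0.45,0,0,0,-0.1],[1,0.45,0,0,0,-0.1]]}}

```text
clock: 2.3
position: [499.1, -240.2, 247.6]
tcp_rot: [-180.0, -0.0, -53.9]
wrist_force: [0.0, 0.0, 0.0]
gripper_width: 0.607
finger_force: 0.0
```

{"api": "servo_tool", "payload": {"deltas": [[0,0,0,0,0,-0.02],[0,0,0,0,0,-0.04],[0,0,0,0,0,-0.06],[0,0,0,0,0,-0.08],[0,0,0,0,0,-0.1],[0,0,0,0,0,-0.105],[0,0,0,0,0,-0.105]]}}

```text
clock: 2.88
position: [499.2, -239.8, 247.6]
tcp_rot: [-180.0, -0.0, -16.3]
wrist_force: [-0.5, -0.6, 0.8]
gripper_width: 0.6
finger_force: 0.0
```

```bash
cat > c.py <<'E'
from h import *
from scipy.spatial.transform import Rotation as Ro
import sys
def todelta(X):
    s=get_state();R=Ro.from_euler('xyz',s["tcp_rot"],degrees=True).as_matrix()
    return np.round(R.T@(np.array(X)-s["position"])/120,3), np.round(s["position"],1), np.round(s["tcp_rot"],1)
if __name__=="__main__":
    p=grab_frame("wrist");save(p,sys.argv[1])
    for q,z in [("plug",0)]:
        for r in mark_of(q,p): print(q,round(r["score"],2),np.round(r["at"]),np.round(onz(p,r["at"],z),1))
        for r in silhouettes(q,p): print(r["score"],r["bbox"])
    print(todelta([498,-285,160]))
E
python3 c.py w1.png
```

```text
plug 0.79 [353. 152.] [ 501.3 -279.9    0. ]
plug 0.75 [311.  65.] [ 599.  -261.2    0. ]
plug 0.59 [438. 109.] [ 519.7 -377.6    0. ]
plug 0.57 [388.  76.] [ 566.6 -334.3    0. ]
0.94 [394.8, 76.3, 45.6, 41.1]
0.56 [452.1, 107.9, 47.4, 34.8]
0.36 [37.5, 218.1, 47.1, 68.2]
(array([0.097, 0.363, 0.73 ]), array([ 499.1, -239.9,  247.6]), array([-180. ,   -0. ,  -16.3]))
```

View pics/w1.png

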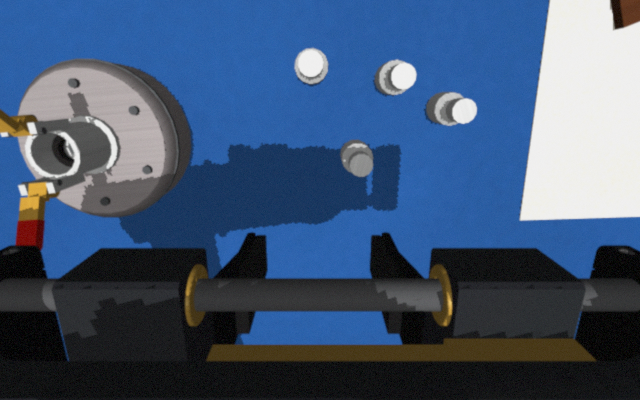

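The wrist view shows the plug in the arm's shadow at (355,155), with the other three behind it. The coupler is at the left, its mouth near (65,150). I'll move over the plug, lower, and centre on its knob top.

{"api": "servo_tool", "payload": {"deltas": [[0,0.3,0.2,0,0,0],[0,0.36,0.5,0,0,0],[0,0.36,0.7,0,0,0],[0,0.36,0.7,0,0,0],[0,0.36,0.7,0,0,0]]}}

```text
clock: 3.45
position: [486.6, -281.6, 162.9]
tcp_rot: [180.0, 0.1, -16.2]
wrist_force: [0.8, -0.4, 0.0]
gripper_width: 0.598
finger_force: 0.0
```

```bash
cat > d.py <<'E'
from c import *
p=grab_frame("wrist");save(p,"w2.png")
for r in mark_of("plug",p): print(round(r["score"],2),np.round(r["at"]),np.round(onz(p,r["at"],0),1))
for r in silhouettes("plug",p): print(r["score"],np.round(r["bbox"]))
for X in [(499.5,-283,0),(499.5,-283,65)]: print(proj(p,X))
print(todelta([499.5,-283,50]))
E
python3 d.py
```

```text
0.9 [313. 169.] [ 499.5 -280.2    0. ]
0.69 [257.  58.] [ 597.4 -263.2    0. ]
0.67 [355.  71.] [ 566.6 -335.1    0. ]
0.58 [420. 112.] [ 521.  -378.8    0. ]
0.97 [313. 178.  38.  57.]
0.96 [433. 114.  68.  41.]
0.84 [249.  58.  56.  50.]
0.78 [358.  72.  49.  52.]
[np.float64(315.7268553731584), np.float64(168.09034028749988)]
[np.float64(315.068815397441), np.float64(188.52745239935075)]
(array([ 0.087, -0.015,  0.966]), array([ 488.5, -281.7,  165.8]), array([180. ,  -0.2, -16.2]))
```

View pics/w2.png

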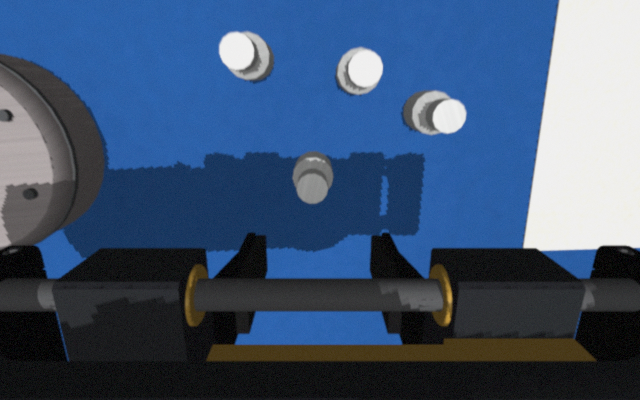

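The plug's knob top shows at (313,188), 2 px from the prediction, so the plug is at about (499.5,-282).

{"api": "servo_tool", "payload": {"deltas": [[0.1,-0.028,0.1,0,0,0],[0.1,-0.028,0.3,0,0,0],[0.1,-0.028,0.5,0,0,0],[0.1,-0.028,0.65,0,0,0],[0.1,-0.028,0.75,0,0,0],[0.1,-0.028,0.82,0,0,0],[0.1,-0.028,0.82,0,0,0]]}}

```text
clock: 4.18
position: [499.6, -281.3, 64.9]
tcp_rot: [-180.0, 0.0, -16.2]
wrist_force: [-0.5, -0.1, -0.8]
gripper_width: 0.603
finger_force: 0.0
```

{"api": "servo_tool", "payload": {"deltas": [[0,0,0,0,0,0],[0,0,0,0,0,0],[0,0,0,0,0,0],[0,0,0,0,0,0],[0,0,0,0,0,0],[0,0,0,0,0,0],[0,0,0,0,0,0],[0,0,0,0,0,0]], "jaw": 1, "grip_force": 50}}

```text
clock: 4.85
position: [499.7, -281.6, 65.6]
tcp_rot: [180.0, -0.0, -16.2]
wrist_force: [1.1, 0.4, 2.5]
gripper_width: 0.229
finger_force: 50.0
```

{"api": "servo_tool", "payload": {"deltas": [[0,0,-0.1,0,0,0],[0,0,-0.35,0,0,0],[0,0,-0.7,0,0,0],[0,0,-1,0,0,0],[0,0,-1,0,0,0]]}}

```text
clock: 5.27
position: [503.3, -283.4, 193.0]
tcp_rot: [179.9, -0.9, -16.1]
wrist_force: [0.8, -0.0, -0.8]
gripper_width: 0.228
finger_force: 50.0
```

{"api": "servo_tool", "payload": {"deltas": [[0,0,-0.3,0,0,0],[0,0,-0.6,0,0,0],[0,0,-0.65,0,0,0],[0,0,-0.65,0,0,0]]}}

```text
clock: 5.6
position: [500.4, -281.9, 265.6]
tcp_rot: [-180.0, -0.3, -16.2]
wrist_force: [0.6, -0.7, -3.1]
gripper_width: 0.23
finger_force: 50.0
```

```bash
cat > e.py <<'E'
from c import *
rs={}
for n in ["scene","side","wrist"]:
    p=grab_frame(n)
    for q,z in [("mouth",106),("cam_a_tip",172),("cam_b_tip",172),("coupler",0),("plug",0)]:
        for r in mark_of(q,p):
            print(n,q,round(r["score"],2),np.round(r["at"]),np.round(onz(p,r["at"],z),1))
    for r in silhouettes("plug",p): print("sil",r["score"],np.round(r["bbox"]))
print(todelta([588,-43,250]))
E
python3 e.py
```

```text
scene mouth 0.65 [304. 195.] [587.6 -46.1 106. ]
scene cam_a_tip 0.62 [310. 199.] [639.9 -60.1 172. ]
scene cam_b_tip 0.49 [293. 164.] [531.8 -39.2 172. ]
scene plug 0.79 [209. 263.] [ 563.8 -330.5    0. ]
scene plug 0.67 [239. 256.] [ 591.5 -256.     0. ]
scene plug 0.61 [184. 262.] [ 526.1 -381.1    0. ]
scene plug 0.48 [198. 196.] [ 365.3 -262.1    0. ]
sil 0.8 [182. 258.  18.  19.]
sil 0.76 [206. 260.  14.  19.]
sil 0.64 [195. 187.  18.  22.]
sil 0.54 [306. 202.  59.  78.]
sil 0.52 [239. 254.  13.  16.]
sil 0.39 [380. 129.  25.  40.]
side mouth 0.97 [308. 208.] [588.7 -45.  106. ]
side mouth 0.7 [368. 192.] [727. -58. 106.]
side mouth 0.33 [219. 185.] [456.1 127.4 106. ]
side cam_b_tip 0.48 [273. 193.] [516.9 -46.7 172. ]
side coupler 0.95 [309. 246.] [587.8 -45.1   0. ]
side plug 0.88 [363. 380.] [ 516.2 -386.9    0. ]
side plug 0.83 [363. 308.] [ 598.9 -253.8    0. ]
side plug 0.77 [324. 262.] [ 593.9 -103.4    0. ]
side plug 0.74 [369. 345.] [ 563.4 -331.8    0. ]
sil 0.85 [371. 335.  20.  38.]
sil 0.69 [366. 301.  11.  32.]
sil 0.55 [363. 370.  17.  39.]
wrist mouth 0.58 [ 24. 165.] [585.1 -47.  106. ]
wrist coupler 0.78 [ 96. 143.] [588.6 -45.5   0. ]
wrist plug 0.79 [345.  88.] [ 568.3 -331.7    0. ]
wrist plug 0.78 [399. 120.] [ 518.4 -380.3    0. ]
wrist plug 0.75 [274.  81.] [ 596.3 -260.4    0. ]
sil 0.94 [405. 120.  40.  33.]
sil 0.72 [318. 239.  57.  81.]
sil 0.58 [349.  90.  35.  35.]
(array([ 0.154, -2.115,  0.11 ]), array([ 499.4, -281.6,  263.2]), array([-180. ,   -0. ,  -16.2]))
```

{"api": "servo_tool", "payload": {"deltas": [[0.05,-0.3,0,0,0,0],[0.1,-0.6,0,0,0,0],[0.157,-1,0,0,0,0],[0.157,-1,0,0,0,0]]}}

```text
clock: 6.98
position: [553.2, -167.4, 263.1]
tcp_rot: [-179.9, -0.1, -16.0]
wrist_force: [0.3, -1.0, -2.7]
gripper_width: 0.231
finger_force: 50.0
```

{"api": "servo_tool", "payload": {"deltas": [[0,-0.3,0,0,0,0],[0,-0.6,0,0,0,0],[0,-0.9,0,0,0,0],[0,-1,0,0,0,0],[0,-1,0,0,0,0]]}}

```text
clock: 7.4
position: [585.3, -53.5, 263.0]
tcp_rot: [-180.0, -0.0, -16.0]
wrist_force: [-0.6, -0.6, -2.4]
gripper_width: 0.232
finger_force: 50.0
```

{"api": "servo_tool", "payload": {"deltas": [[0,-0.1,0.1,0,0,0],[0,-0.1,0.3,0,0,0],[0,-0.1,0.5,0,0,0],[0,-0.1,0.55,0,0,0],[0,-0.1,0.55,0,0,0],[0,-0.1,0.55,0,0,0]]}}

```text
clock: 7.9
position: [588.3, -45.7, 198.0]
tcp_rot: [180.0, -0.1, -16.2]
wrist_force: [-0.1, 0.4, -1.2]
gripper_width: 0.232
finger_force: 50.0
```

```bash
cat > f.py <<'E'
from c import *
s=get_state();x,y,z=s["position"];print(np.round(s["position"],1),np.round(s["wrist_force"],1),s["tcp_rot"])
ims=[]
for n in ["scene","side"]:
    p=grab_frame(n);u=(250,140)
    print(n,"expected plug base/top",np.round(proj(p,(x,y,z-65.3))),np.round(proj(p,(x,y,z))),"mouth",np.round(proj(p,(588,-45,106))))
    for q,zz in [("plug",z-65.3),("mouth",106)]:
        for r in mark_of(q,p):
            if abs(r["at"][0]-308)<40 and abs(r["at"][1]-190)<60: print(n,q,round(r["score"],2),r["at"],np.round(onz(p,r["at"],zz),1))
    ims.append(cv2.resize(p["frame"][150:250,260:360,::-1],(400,400),interpolation=cv2.INTER_CUBIC))
cv2.imwrite("pics/f1.png",np.hstack(ims))
E
python3 f.py
```

```text
[588.3 -45.7 198. ] [-0.1  0.4 -1.2] [ 1.79970929e+02 -6.34283063e-02 -1.62231948e+01]
scene expected plug base/top [304. 189.] [303. 175.] mouth [304. 195.]
scene plug 0.6 [304.7, 190.7] [593.4 -45.9 132.7]
scene mouth 0.88 [304.9, 193.0] [585.4 -41.  106. ]
side expected plug base/top [307. 198.] [305. 171.] mouth [307. 208.]
side plug 0.75 [309.6, 200.7] [588.6 -57.3 132.7]
side mouth 0.7 [309.2, 208.2] [591.3 -47.7 106. ]
```

View pics/f1.png

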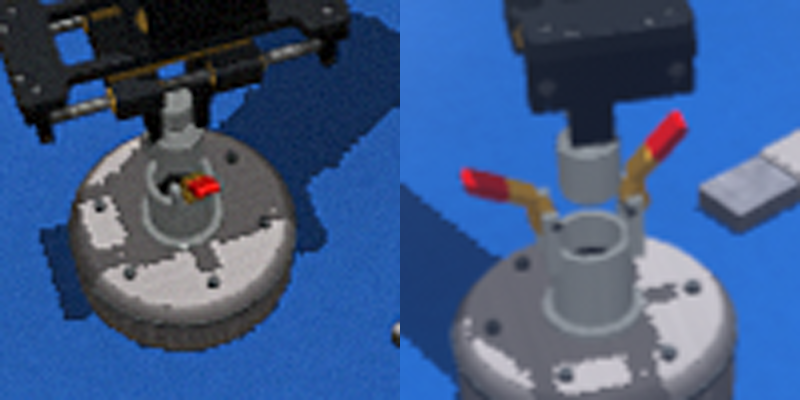

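Side crop: the plug is centred about 1 px left of the mouth, so I'll shift 1.5 mm along tool x. Both arms are still raised. Descending gently into the mouth.

{"api": "servo_tool", "payload": {"deltas": [[0.013,0,0.06,0,0,0],[0.013,0,0.12,0,0,0],[0.013,0,0.17,0,0,0],[0.013,0,0.21,0,0,0],[0.013,0,0.235,0,0,0],[0.013,0,0.25,0,0,0],[0.013,0,0.25,0,0,0]]}}

```text
clock: 8.78
position: [588.6, -45.3, 166.1]
tcp_rot: [180.0, 0.1, -16.2]
wrist_force: [-0.8, 0.3, -3.3]
gripper_width: 0.226
finger_force: 50.0
```

{"api": "servo_tool", "payload": {"deltas": [[0,0,0.01,0,0,0],[0,0,0.02,0,0,0],[0,0,0.03,0,0,0],[0,0,0.03,0,0,0]]}}

```text
clock: 9.12
position: [588.8, -45.4, 163.4]
tcp_rot: [180.0, 0.1, -16.2]
wrist_force: [-2.3, 0.2, -1.2]
gripper_width: 0.229
finger_force: 50.0
```

{"api": "servo_tool", "payload": {"deltas": [[0,0,0.02,0,0,0],[0,0,0.04,0,0,0],[0,0,0.06,0,0,0],[0,0,0.06,0,0,0],[0,0,0.06,0,0,0]]}}

```text
clock: 9.53
position: [588.8, -45.3, 155.6]
tcp_rot: [180.0, 0.1, -16.2]
wrist_force: [-3.3, -0.8, -2.6]
gripper_width: 0.228
finger_force: 50.0
```

{"api": "servo_tool", "payload": {"deltas": [[-0.006,0,0.015,0,0,0],[-0.006,0,0.03,0,0,0],[-0.006,0,0.045,0,0,0],[-0.006,0,0.045,0,0,0],[-0.006,0,0.045,0,0,0]]}}

```text
clock: 9.95
position: [588.6, -45.1, 151.0]
tcp_rot: [180.0, 0.0, -16.2]
wrist_force: [-3.0, -1.1, 1.2]
gripper_width: 0.23
finger_force: 50.0
```

{"api": "servo_tool", "payload": {"deltas": [[0,0,0.008,0,0,0],[0,0,0.016,0,0,0],[0,0,0.025,0,0,0],[0,0,0.025,0,0,0],[0,0,0.025,0,0,0]]}}

```text
clock: 10.37
position: [588.6, -45.2, 149.0]
tcp_rot: [180.0, -0.0, -16.2]
wrist_force: [-6.0, -0.9, 5.3]
gripper_width: 0.23
finger_force: 50.0
```

{"api": "servo_tool", "payload": {"deltas": [[-0.01,0,0.008,0,0,0],[-0.01,0,0.016,0,0,0],[-0.01,0,0.025,0,0,0],[-0.01,0,0.025,0,0,0],[-0.01,0,0.025,0,0,0]]}}

```text
clock: 10.78
position: [588.2, -45.0, 146.3]
tcp_rot: [-180.0, -0.1, -16.2]
wrist_force: [-4.7, -1.3, 4.8]
gripper_width: 0.227
finger_force: 50.0
```

{"api": "servo_tool", "payload": {"deltas": [[0,0,0.005,0,0,0],[0,0,0.01,0,0,0],[0,0,0.015,0,0,0],[0,0,0.015,0,0,0],[0,0,0.015,0,0,0]]}}

```text
clock: 11.2
position: [588.2, -45.0, 145.0]
tcp_rot: [-180.0, -0.1, -16.2]
wrist_force: [-6.0, -0.6, 7.8]
gripper_width: 0.23
finger_force: 50.0
```

{"api": "servo_tool", "payload": {"deltas": [[-0.008,0,0.004,0,0,0],[-0.008,0,0.008,0,0,0],[-0.008,0,0.01,0,0,0],[-0.008,0,0.01,0,0,0]]}}

```text
clock: 11.53
position: [588.0, -44.8, 144.1]
tcp_rot: [-180.0, -0.2, -16.1]
wrist_force: [-4.0, -2.7, 7.4]
gripper_width: 0.231
finger_force: 50.0
```

{"api": "servo_tool", "payload": {"deltas": [[0,0,0.004,0,0,0],[0,0,0.008,0,0,0],[0,0,0.008,0,0,0]]}}

```text
clock: 11.78
position: [588.0, -44.9, 143.2]
tcp_rot: [-180.0, -0.2, -16.1]
wrist_force: [-4.9, -1.3, 7.2]
gripper_width: 0.23
finger_force: 50.0
```

{"api": "servo_tool", "payload": {"deltas": [[0,0,0.004,0,0,0],[0,0,0.008,0,0,0],[0,0,0.008,0,0,0]]}}

```text
clock: 12.03
position: [588.0, -44.9, 142.4]
tcp_rot: [-180.0, -0.2, -16.1]
wrist_force: [-5.5, -1.2, 8.1]
gripper_width: 0.229
finger_force: 50.0
```

{"api": "servo_tool", "payload": {"deltas": [[0,0,0.004,0,0,0],[0,0,0.008,0,0,0],[0,0,0.008,0,0,0]]}}

```text
clock: 12.28
position: [588.0, -44.9, 141.7]
tcp_rot: [-180.0, -0.3, -16.1]
wrist_force: [-5.8, -1.2, 9.0]
gripper_width: 0.234
finger_force: 50.0
```

{"api": "servo_tool", "payload": {"deltas": [[-0.006,0,0.004,0,0,0],[-0.006,0,0.008,0,0,0],[-0.006,0,0.01,0,0,0],[-0.006,0,0.01,0,0,0]]}}

```text
clock: 12.62
position: [587.9, -44.8, 140.7]
tcp_rot: [-180.0, -0.3, -16.1]
wrist_force: [-3.7, -1.6, 10.0]
gripper_width: 0.233
finger_force: 50.0
```

{"api": "servo_tool", "payload": {"deltas": [[0,0,0.004,0,0,0],[0,0,0.008,0,0,0],[0,0,0.01,0,0,0],[0,0,0.01,0,0,0]]}}

```text
clock: 12.95
position: [587.9, -44.8, 139.7]
tcp_rot: [-180.0, -0.3, -16.1]
wrist_force: [-5.3, -1.6, 10.7]
gripper_width: 0.229
finger_force: 50.0
```

{"api": "servo_tool", "payload": {"deltas": [[0,0,0.004,0,0,0],[0,0,0.008,0,0,0],[0,0,0.01,0,0,0],[0,0,0.01,0,0,0]]}}

```text
clock: 13.28
position: [588.0, -44.8, 139.6]
tcp_rot: [-180.0, -0.4, -16.1]
wrist_force: [-7.0, -1.4, 15.3]
gripper_width: 0.229
finger_force: 50.0
```

{"api": "servo_tool", "payload": {"deltas": [[0,0,0.004,0,0,0],[0,0,0.008,0,0,0],[0,0,0.01,0,0,0],[0,0,0.01,0,0,0]]}}

```text
clock: 13.62
position: [588.1, -44.8, 139.6]
tcp_rot: [-180.0, -0.4, -16.1]
wrist_force: [-8.7, -1.3, 19.6]
gripper_width: 0.236
finger_force: 50.0
```

{"api": "servo_tool", "payload": {"deltas": [[-0.005,0,0.004,0,0,0],[-0.005,0,0.01,0,0,0],[-0.005,0,0.01,0,0,0],[-0.005,0,0.01,0,0,0],[-0.005,0,0.01,0,0,0],[-0.005,0,0.01,0,0,0]]}}

```text
clock: 14.12
position: [588.1, -44.8, 139.5]
tcp_rot: [-180.0, -0.5, -16.1]
wrist_force: [-9.0, -1.3, 24.3]
gripper_width: 0.232
finger_force: 50.0
```

{"api": "servo_tool", "payload": {"deltas": [[0,0,-0.02,0,0,0],[0,0,-0.04,0,0,0],[0,0,-0.06,0,0,0],[0,0,-0.06,0,0,0],[0,0,-0.06,0,0,0]]}}

```text
clock: 14.53
position: [587.5, -44.4, 142.3]
tcp_rot: [-180.0, -0.3, -16.1]
wrist_force: [-1.5, -3.1, 8.4]
gripper_width: 0.233
finger_force: 50.0
```

Firm push done: about 24 N, resting on the stop, with the arms raised. Now release and rise clear.

{"api": "servo_tool", "payload": {"deltas": [[0,0,0,0,0,0],[0,0,0,0,0,0],[0,0,0,0,0,0],[0,0,0,0,0,0],[0,0,0,0,0,0]], "jaw": 0.5}}

```text
clock: 14.95
position: [585.4, -43.8, 139.7]
tcp_rot: [-180.0, 0.0, -16.2]
wrist_force: [-0.2, -0.3, -0.8]
gripper_width: 0.474
finger_force: 0.0
```

{"api": "servo_tool", "payload": {"deltas": [[0,0,-0.1,0,0,0],[0,0,-0.25,0,0,0],[0,0,-0.5,0,0,0],[0,0,-0.7,0,0,0],[0,0,-0.7,0,0,0]]}}

```text
clock: 15.37
position: [588.4, -43.9, 229.9]
tcp_rot: [-179.8, -0.6, -16.1]
wrist_force: [0.7, 0.3, 0.4]
gripper_width: 0.504
finger_force: 0.0
```

{"api": "servo_tool", "payload": {"deltas": [[0,0,0,0,0,0.02],[0,0,0,0,0,0.04],[0,0,0,0,0,0.06],[0,0,0,0,0,0.08],[0,0,0,0,0,0.1],[0,0,0,0,0,0.12],[0,0,0,0,0,0.125],[0,0,0,0,0,0.125]], "jaw": 0.2}}

```text
clock: 16.03
position: [585.2, -43.9, 223.6]
tcp_rot: [180.0, 0.0, -61.2]
wrist_force: [0.4, 0.1, -1.0]
gripper_width: 0.793
finger_force: 0.0
```

{"api": "servo_tool", "payload": {"deltas": [[0,0,0,0,0,0.02],[0,0,0,0,0,0.04],[0,0,0,0,0,0.06],[0,0,0,0,0,0.08],[0,0,0,0,0,0.1],[0,0,0,0,0,0.12],[0,0,0,0,0,0.125],[0,0,0,0,0,0.125]]}}

```text
clock: 16.7
position: [585.2, -44.0, 223.8]
tcp_rot: [180.0, 0.0, -106.2]
wrist_force: [-0.2, -0.6, 0.2]
gripper_width: 0.8
finger_force: 0.0
```

```bash
cat > g.py <<'E'
from c import *
s=get_state();x,y,z=s["position"];print(np.round(s["position"],1),np.round(s["wrist_force"],1),s["tcp_rot"],s["gripper_width"])
p=grab_frame("scene");q=grab_frame("side")
ims=[cv2.resize(i["frame"][145:235,262:352,::-1],(400,400),interpolation=cv2.INTER_CUBIC) for i in (p,q)]
cv2.imwrite("pics/g1.png",np.hstack(ims))
for P,n in ((p,"scene"),(q,"side")):
  for k in ("cam_a_tip","cam_b_tip"):
    for r in mark_of(k,P): print(n,k,round(r["score"],2),r["at"],np.round(onz(P,r["at"],172)))
for a in (-16,-20,-12):
  for sgn in (1,-1):
    X=(588+sgn*44*np.cos(np.radians(a)),-45+sgn*44*np.sin(np.radians(a)),172);print(a,sgn,np.round(proj(p,X)),np.round(proj(q,X)))
E
python3 g.py
```

```text
[585.2 -44.  223.8] [-0.2 -0.6  0.2] [ 1.79979791e+02  2.97826171e-03 -1.06159840e+02] 0.7995797450399843
scene cam_a_tip 0.55 [309.2, 199.8] [641. -64. 172.]
scene cam_a_tip 0.45 [383.6, 248.3] [839.   3. 172.]
side cam_a_tip 0.52 [329.8, 178.5] [635. -59. 172.]
side cam_b_tip 0.65 [271.5, 192.0] [515. -43. 172.]
-16 1 [309. 195.] [327. 179.]
-16 -1 [298. 166.] [284. 185.]
-20 1 [308. 196.] [328. 180.]
-20 -1 [299. 166.] [284. 184.]
-12 1 [310. 195.] [327. 178.]
-12 -1 [297. 167.] [284. 186.]
```

View pics/g1.png

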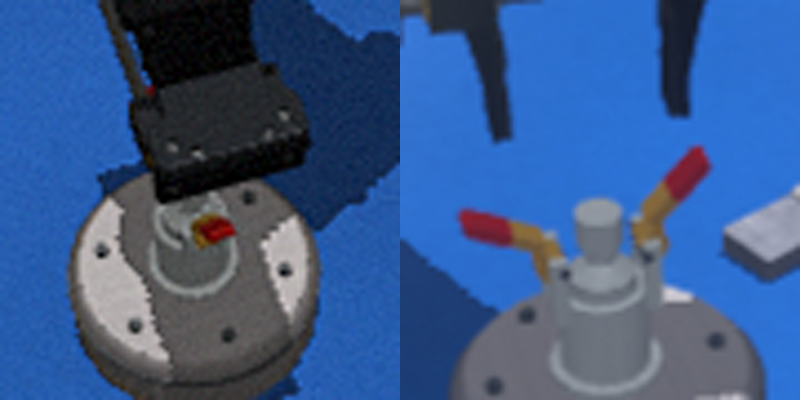

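```bash
cat > k.py <<'E'
from h import *
p=grab_frame("side")
from scipy.optimize import least_squares
def tip(sgn,th,yaw):
    f=np.radians(52)-th;x=19.5+52*np.cos(f)-9.5*np.sin(f)
    return np.array([588+sgn*x*np.cos(yaw),-45+sgn*x*np.sin(yaw),125+52*np.sin(f)+9.5*np.cos(f)])
for yaw in (-12,-16,-20):
  for sgn,obs in ((1,(330,178.5)),(-1,(272.5,192.3))):
    e=[(np.linalg.norm(np.array(proj(p,tip(sgn,t,np.radians(yaw))))-obs),t) for t in np.arange(-.2,1.2,.02)];print(yaw,sgn,min(e))
E
python3 k.py
```

```text
-12 1 (np.float64(0.5242975332806986), np.float64(0.13999999999999985))
-12 -1 (np.float64(3.527692374243635), np.float64(0.4799999999999997))
-16 1 (np.float64(1.176656111772256), np.float64(0.09999999999999981))
-16 -1 (np.float64(2.5418769380825053), np.float64(0.4999999999999996))
-20 1 (np.float64(1.9359892299099946), np.float64(0.07999999999999985))
-20 -1 (np.float64(1.6833292181824926), np.float64(0.5399999999999996))
```

{"api": "servo_tool", "payload": {"deltas": [[0.002,-0.022,0.08,0,0,0],[0.002,-0.022,0.2,0,0,0],[0.002,-0.022,0.3,0,0,0],[0.002,-0.022,0.32,0,0,0],[0.002,-0.022,0.32,0,0,0]]}}

```text
clock: 17.47
position: [587.2, -45.2, 184.7]
tcp_rot: [179.9, -0.1, -106.2]
wrist_force: [-0.7, -0.5, 0.2]
gripper_width: 0.8
finger_force: 0.0
```

{"api": "servo_tool", "payload": {"deltas": [[0,0,0.02,0,0,0],[0,0,0.04,0,0,0],[0,0,0.06,0,0,0],[0,0,0.08,0,0,0],[0,0,0.08,0,0,0]]}}

```text
clock: 17.88
position: [588.0, -45.0, 176.4]
tcp_rot: [-179.9, 0.0, -106.2]
wrist_force: [0.7, 0.2, 2.8]
gripper_width: 0.802
finger_force: 1.0
```

{"api": "servo_tool", "payload": {"deltas": [[0,0,0.02,0,0,0],[0,0,0.04,0,0,0],[0,0,0.06,0,0,0],[0,0,0.08,0,0,0],[0,0,0.08,0,0,0]]}}

```text
clock: 18.3
position: [588.7, -45.2, 167.6]
tcp_rot: [-179.9, 0.0, -106.2]
wrist_force: [0.6, -0.5, 5.9]
gripper_width: 0.799
finger_force: 2.4
```

{"api": "servo_tool", "payload": {"deltas": [[0,0,0.02,0,0,0],[0,0,0.04,0,0,0],[0,0,0.06,0,0,0],[0,0,0.08,0,0,0],[0,0,0.08,0,0,0]]}}

```text
clock: 18.72
position: [588.8, -45.2, 159.3]
tcp_rot: [-179.8, 0.0, -106.1]
wrist_force: [-1.2, 0.2, 9.8]
gripper_width: 0.802
finger_force: 5.4
```

{"api": "servo_tool", "payload": {"deltas": [[0,0,0.02,0,0,0],[0,0,0.04,0,0,0],[0,0,0.06,0,0,0],[0,0,0.08,0,0,0],[0,0,0.08,0,0,0]]}}

```text
clock: 19.13
position: [590.3, -45.5, 150.0]
tcp_rot: [-179.6, 0.1, -106.1]
wrist_force: [1.6, -1.0, 9.3]
gripper_width: 0.8
finger_force: 5.5
```

```bash
cat > g2.py <<'E'
from c import *
p=grab_frame("scene");q=grab_frame("side")
ims=[cv2.resize(i["frame"][145:235,262:352,::-1],(400,400),interpolation=cv2.INTER_CUBIC) for i in (p,q)]
cv2.imwrite("pics/g2.png",np.hstack(ims))
E
python3 g2.py
```

```text
(no output)
```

View pics/g2.png

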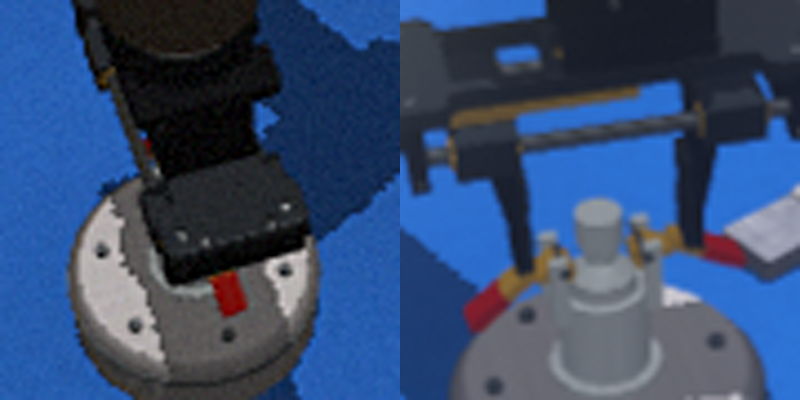

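Both arms are past level and moving together; b is a little ahead. The tool has drifted 2 mm towards +x, so I'll correct that on the way down.

{"api": "servo_tool", "payload": {"deltas": [[0.002,0.018,0.02,0,0,0],[0.002,0.025,0.04,0,0,0],[0.002,0.025,0.06,0,0,0],[0.002,0.025,0.08,0,0,0],[0.002,0.025,0.08,0,0,0]]}}

```text
clock: 19.65
position: [591.5, -45.4, 142.9]
tcp_rot: [-179.0, 0.1, -106.0]
wrist_force: [5.9, -3.3, 11.8]
gripper_width: 0.798
finger_force: 6.3
```

{"api": "servo_tool", "payload": {"deltas": [[0,0,0.02,0,0,0],[0,0,0.04,0,0,0],[0,0,0.06,0,0,0],[0,0,0.08,0,0,0],[0,0,0.08,0,0,0]]}}

```text
clock: 20.07
position: [594.8, -45.9, 138.5]
tcp_rot: [-178.5, 0.2, -105.8]
wrist_force: [7.1, -5.7, 28.7]
gripper_width: 0.799
finger_force: 17.4
```

```bash
sed -i 's/g2.png/g3.png/' g2.py; python3 g2.py; python3 -c "
from h import *
s=get_state();print(s['position'],s['wrist_force'],s['torque'],s['finger_force'])"
```

```text
[594.82313625 -45.87511131 138.52163286] [ 7.53168896 -6.80248567 28.62479822] [-1.66270572 -1.27891558  0.21124617] 17.32891556337563
```

View pics/g3.png

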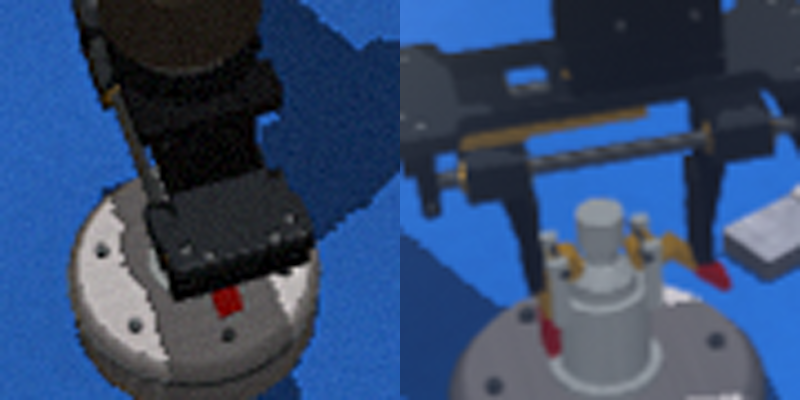

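Arm b is now almost fully down and a is about 50° below level, roughly 1.7–1.8 rad. The tool got pushed towards +x, so I'll back off, widen the jaw, recentre, and bring a down.

{"api": "servo_tool", "payload": {"deltas": [[0,0,-0.05,0,0,0],[0,0,-0.1,0,0,0],[0,0,-0.15,0,0,0],[0,0,-0.2,0,0,0],[0,0,-0.2,0,0,0],[0,0,-0.2,0,0,0]], "jaw": 0.1}}

```text
clock: 20.67
position: [583.9, -44.4, 151.5]
tcp_rot: [179.9, -0.0, -106.2]
wrist_force: [-0.1, 0.5, -0.9]
gripper_width: 0.895
finger_force: 0.0
```

{"api": "servo_tool", "payload": {"deltas": [[0,0,0.02,0,0,0],[0,0,0.04,0,0,0],[0,0,0.06,0,0,0],[0,0,0.08,0,0,0],[0,0,0.1,0,0,0],[0,0,0.1,0,0,0]]}}

```text
clock: 21.17
position: [585.7, -44.4, 140.4]
tcp_rot: [-179.9, 0.0, -106.2]
wrist_force: [2.6, -0.9, 2.7]
gripper_width: 0.901
finger_force: 1.6
```

{"api": "servo_tool", "payload": {"deltas": [[0,0,0.02,0,0,0],[0,0,0.04,0,0,0],[0,0,0.06,0,0,0],[0,0,0.08,0,0,0],[0,0,0.08,0,0,0]]}}

```text
clock: 21.58
position: [584.7, -44.4, 130.1]
tcp_rot: [180.0, 0.0, -106.2]
wrist_force: [2.6, -0.3, 1.5]
gripper_width: 0.9
finger_force: 1.6
```

Moving easily. A bit further, then centre and close gently on both arms.

{"api": "servo_tool", "payload": {"deltas": [[0,0,0.02,0,0,0],[0,0,0.04,0,0,0],[0,0,0.06,0,0,0],[0,0,0.08,0,0,0],[0,0,0.08,0,0,0]]}}

```text
clock: 22.0
position: [584.2, -44.5, 120.1]
tcp_rot: [179.9, -0.0, -106.2]
wrist_force: [2.0, 0.6, 1.3]
gripper_width: 0.901
finger_force: 1.2
```

{"api": "servo_tool", "payload": {"deltas": [[0.002,-0.015,0,0,0,0],[0.004,-0.027,0,0,0,0],[0.004,-0.027,0,0,0,0],[0.004,-0.027,0,0,0,0],[0.004,-0.027,0,0,0,0],[0.004,-0.027,0,0,0,0],[0.004,-0.027,0,0,0,0],[0.004,-0.027,0,0,0,0]], "jaw": 0.4, "grip_force": 15}}

```text
clock: 22.67
position: [587.0, -45.8, 120.4]
tcp_rot: [179.9, -0.0, -106.2]
wrist_force: [2.9, -0.3, -4.9]
gripper_width: 0.668
finger_force: 15.0
```

The opening is 58.1 mm, which matches the 58 mm across both arms when down. A slightly firmer squeeze, then open and rise.

{"api": "servo_tool", "payload": {"deltas": [[0,0,0,0,0,0],[0,0,0,0,0,0],[0,0,0,0,0,0],[0,0,0,0,0,0],[0,0,0,0,0,0]], "grip_force": 25}}

```text
clock: 23.08
position: [587.0, -45.8, 120.4]
tcp_rot: [179.9, -0.0, -106.2]
wrist_force: [1.2, -0.4, -7.2]
gripper_width: 0.659
finger_force: 25.0
```

{"api": "servo_tool", "payload": {"deltas": [[0,0,0,0,0,0],[0,0,0,0,0,0],[0,0,0,0,0,0],[0,0,0,0,0,0],[0,0,0,0,0,0],[0,0,0,0,0,0]], "jaw": 0}}

```text
clock: 23.58
position: [587.9, -45.9, 121.6]
tcp_rot: [-180.0, 0.0, -106.2]
wrist_force: [0.3, 0.3, -0.1]
gripper_width: 0.976
finger_force: 0.0
```

{"api": "servo_tool", "payload": {"deltas": [[0,0,-0.1,0,0,0],[0,0,-0.3,0,0,0],[0,0,-0.6,0,0,0],[0,0,-0.9,0,0,0],[0,0,-1,0,0,0],[0,0,-1,0,0,0],[0,0,-1,0,0,0],[0,0,-1,0,0,0]]}}

```text
clock: 24.25
position: [586.9, -45.8, 239.8]
tcp_rot: [179.9, -0.0, -106.2]
wrist_force: [-0.9, 0.3, -0.4]
gripper_width: 0.999
finger_force: 0.0
```

```bash
sed -i 's/g3.png/g4.png/' g2.py; python3 g2.py
```

```text
(no output)
```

View pics/g4.png

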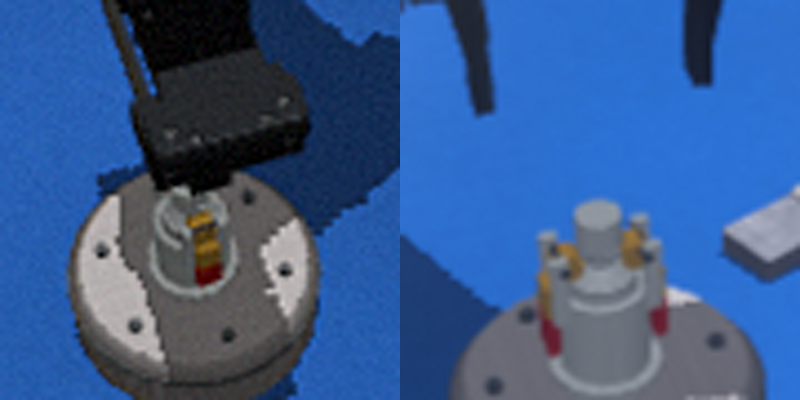

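Both red grips lie along the tube, at crop (550,335) and (658,320). The plug stands upright at (598,240) and the gripper is clear.

```bash
python3 -c "
from workcell import *
print(hand_in())"
```

```text
the job is handed in; nothing more can be done
None
```

The plug was pushed onto the hard stop at about 24 N and both cam arms are fully down (58 mm across, as specified); arm b briefly ran ahead of arm a, by my estimate within the 1 rad limit, and the job was handed in at about 24 s, with no verdict returned.

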